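Set the bench timer for the vortex mixing

ROBOT

A 7-joint arm with a two-finger parallel gripper is mounted at the origin on the work surface. World frame = base frame: x ahead of the robot, y to its left, z up, the work surface at z = 0. Lengths are in m, angles in degrees, forces in N, time in s.
With the tool pointing down it reaches from about 0.4 to 0.85 m from the base axis. Payload 10.4 kg.
Tool frame: the origin (TCP) lies at the very end of the fingers, on their centre line; the grasp point (between the pads) lies 19 mm behind it; z points along the fingers, x is the direction in which the jaws open and shut, and the axes are right-handed (so a half turn about z gives the same grasp; the last joint's range is limited). The gripper opens to 85 mm and grips with 20 to 120 N. Pads are 22 mm wide; open, the fingers measure 114 mm over their backs; the gripper's body (76 mm by 85 mm) begins 54 mm behind the grasp point. The pads swing forward as they close: fully open they stand 13 mm farther back than shut.
Start: joints at [-64.32, 19.034, -3.707, 83.658, 1.238, 77.344, -5.071], TCP at [0.283, 0.557, 0.231] pointing down, gripper open.
Joint ranges: [-148.97, 148.97], [-28.65, 121.19], [-84.17, 76.75], [9.2, 138.47], [-72.65, 252.65], [3.7, 117.97], [-149.18, 149.18]. Speed limits (degrees/s): [127.2, 127.2, 159.86, 159.86, 180, 180, 180].

INTERFACE

Orientations are given as [roll, pitch, yaw] about the fixed x, y, z axes, in that order (R = Rz(yaw) Ry(pitch) Rx(roll)).
In Python, from cell import status, eyes, sign_off gives the robot as it stands.
- The arm moves only by the tool step_arm, never from a script. Its argument "increments" is a list of rows, each a list of 2 entries, a list of its own where there are three numbers: the shift along the tool's x, y, z in m, then the turn, a rotation vector about the tool's x, y, z in rad. In form: [[[dx, dy, dz], [wx, wy, wz]], ...]. A call has 1 to 20 rows; each row shifts and turns the commanded pose from where the row before left it, along the tool's axes as they then stand; what a row does not reach is not made up. A row lasts 1/8 s, in which the tool goes at most 62.5 mm and 10.7 degrees, less where a joint would pass 70% of its speed; a pose out of reach is approached as far as the arm can. A call with a gripper value outside its range is refused whole. "gripper" is the opening in per cent of the stroke, from 0 (shut) to 100 (fully open), set as the call begins (left out, the last holds). The fingers move at their own pace and stop on an object; the grip force is fixed at half the most. Time passes only in rows, so rows that do not move let the fingers close. It gives the time, the measured TCP pose, the force and the opening at its end, in the units of the state.
- status.get_obs(): the state, without advancing time (a new reading comes with each control period).
- eyes.camera(name): name is "side" or "top" or "wrist"; returns the picture (480x640x3 uint8, red, green, blue); there is no depth.
- eyes.calibration(name): a dict with "fx", "fy", "cx", "cy" (pixels), "R" (3x3) and "t" (3): a world point X has camera coordinates R X + t. Camera axes: x right, y down, z forward; pixel columns grow to the right and rows downward; lengths in m; the calibration is good to about 2 mm. A picture is of the moment at which its call begins: read the wrist's pose just before it. calibration takes no time and is no camera call; for the wrist camera it gives the pose at the moment of the call.
- sign_off(): hands the job in, once; it reports no verdict.
The state is a dict: "t": time; "q": joint angles; "qd": joint speeds; "effort": joint torques, N m; "eef_pos": TCP position; "ee_rot": TCP orientation; "force": force on the tool from outside, world axes, zero at the start; "torque": the same for the moment, N m; "opening": opening from 0.0 (shut) to 1.0 (fully open).
Only numpy, scipy, OpenCV 4.12 (cv2) and the standard library are available. Lean on these libraries where they do the work, as an engineer would, in place of code of your own. Each camera call takes 0.05 s, during which the arm holds its last target. There are 200 camera calls.

TASK

Set the wind-up timer on the lab bench mat: twist its dial clockwise until the pointer is clearly past the big raised top mark, then turn it back down until the pointer line stands within the width of the little metal tab on the rim, and let go. The dial is stiff and the timer only stands loose on its rubber feet, so press down on it (one to two kilograms' weight) while you twist so that it neither turns nor slides from its place, but never lean on it with more than about four kilograms. Leave the tab and the glassware alone.

Things in the scene. Friction and masses are not known exactly. Their poses are not given: they have to be found in the camera images.
- timer: round black bench timer, 100 mm diameter, 0.35 to 0.6 kg, loose on four rubber feet on a 38 mm radius; case 34 mm high. Origin: centre of its underside, on the mat; z up; x to the scale's zero mark. Ticks run clockwise from zero. Under its weight alone it turns bodily on the mat at 0.07 to 0.15 N m, less than the dial needs; each N pressed down adds about 0.023 (+-15 percent) N m
- dial (a joint): dial angle, rad: 0 with the pointer at the zero mark, growing clockwise seen from above; top mark 3.0, firm end stop 3.35 (past it the whole timer turns). Starts at 0.7 to 1.5. About 0.24 N m turns it either way; stays where left. Aluminium disc 78 mm across, top 45 mm above the mat, may be pressed; across its centre a white bar to grip, 44 mm long along the pointer, 14 thick, 45 to 79 mm above the mat
- grip (a point): on the dial's axis, 67 mm above the mat, 12 mm below the bar's top; it turns with the dial: its x axis lies along the bar to the pointer end, its z axis is up; grip the bar's two flat sides across x
- pointer (a point): tip of the pointer, a dark 3 mm line on the disc from the bar's end to the disc's edge (with a dark line on the same half of the bar's top); point 42 mm from the axis, 39 mm above the mat
- tab: small plain steel tab clipped on the timer's rim, 8 mm wide along the rim, top 41 mm above the mat, marking the minutes to set, at a dial angle of 1.1 to 2.1; shifts only if pushed with more than about 7 N; leave it alone. Origin on the timer's axis 39 mm above the mat; its x axis points to the tab's middle
- tab_mark (a point): the middle of the tab at its inner edge, 42 mm from the axis, 39 mm above the mat: pointer coincides with it when the dial is set
- top_mark (a point): the big raised white block of 12 x 6 mm on the rim, the top mark (44 mm from the axis, 39 mm above the mat, fixed to the timer's case)
- mat: thin grey bench mat under the timer and glassware, 600 x 800 mm, 4 mm thick, fixed to the bench (the bench top is z = 0). Origin under its centre
- reagent: clear glass bottle with blue cap, 72 mm diameter, 130 mm high, standing near the timer; leave alone. Origin under its centre
- dropper: small amber glass bottle, 38 mm diameter, 70 mm high; leave alone. Origin under its centre
- beaker: glass beaker, 68 mm diameter, 75 mm high; leave alone. Origin under its centre
- mixer: heavy blue vortex mixer, about 150 x 130 x 145 mm, off to the left; fixed. Origin under its centre

How it is judged:
By the outcome, as a careful person would: the job done as asked, in the order asked, and still so for the second after the job is handed in, with the robot touching nothing.
It also fails if it takes over 72 s, if anything falls off the work surface, if the arm or the gripper's body presses on something with over 40 N, if the wrist force passes 120 N, or if a joint passes its speed limit or range.

## Working session

There is one attempt and no reset: what is moved stays moved. The work goes in short steps, Python scripts to look and compute and a tool call to move; the robot and the scene stay as the last step left them, time stands still between calls to the robot, and variables do not carry over. Pictures are saved under pics/ and viewed, about 8 in all and at most 12, crops included, and the job is handed in when it is done.

Besides the shell and the picture viewer there is one more tool, called after "Call:" by a JSON object that holds its "name" and its "arguments". step_arm: Moves the arm, as the interface text tells. Its arguments: {"type":"object","properties":{"increments":{"type":"array"},"gripper":{"type":"number"}},"required":["increments"]}

```bash
mkdir -p pics; ls; python3 - <<'E'
from cell import status, eyes
import cv2,numpy as np
o=status.get_obs();print(o)
a=eyes.camera("top");b=eyes.camera("side")
for n in("top","side"):print(n,eyes.calibration(n))
cv2.imwrite("pics/top.png",a[:,:,::-1]);cv2.imwrite("pics/side.png",b[:,:,::-1])
E
```

```text
pics
{'t': 0.0, 'q': array([-64.31914758,  19.07303751,  -3.70707035,  83.70700264,
         1.23822635,  77.34229602,  -5.07014208]), 'qd': array([ 0.11790363, -0.00316   ,  0.00137257, -0.12955046,  0.05738827,
       -0.027226  ,  0.00575369]), 'effort': array([-1.85815312e-03, -6.25454164e+01,  4.78399184e-02, -3.91611993e+01,
        1.60555250e-02,  9.93683352e-03, -6.10950096e-06]), 'eef_pos': array([0.28334451, 0.55665819, 0.23049603]), 'ee_rot': array([1.79995585e+02, 8.23436944e-02, 6.30261944e+01]), 'force': array([ 0.24219178,  0.26784392, -0.44629151]), 'torque': array([ 0.03410827, -0.0218515 ,  0.0253902 ]), 'opening': 0.9993198804830332}
top {'fx': 563.0892891804788, 'fy': 563.0892891804788, 'cx': 311.79295859063745, 'cy': 239.60035374198176, 'R': array([[-0.02675977, -0.99954282, -0.01407339],
       [-0.99779818,  0.02756242, -0.06032495],
       [ 0.06068526,  0.01242812, -0.99807958]]), 't': array([0.17902599, 0.55887209, 1.15615365])}
side {'fx': 551.8513450275101, 'fy': 551.8513450275101, 'cx': 317.18734488386684, 'cy': 247.27132508042385, 'R': array([[ 0.96601553, -0.25817896, -0.01255478],
       [-0.1990474 , -0.7120219 , -0.67335351],
       [ 0.16490643,  0.65296894, -0.73921406]]), 't': array([-0.48741677,  0.26386068,  1.02620461])}
```

View pics/top.png

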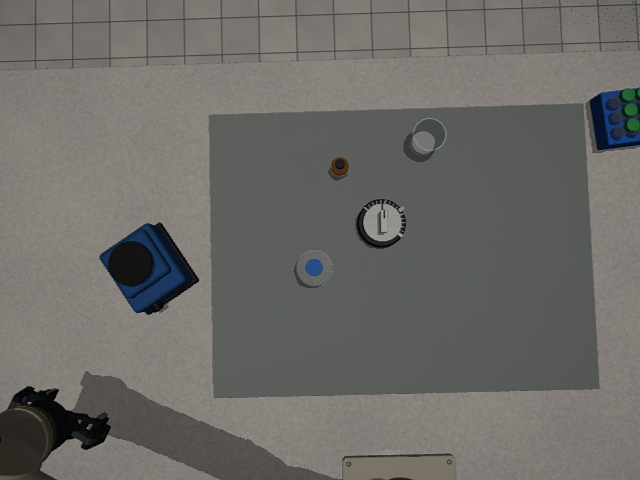

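```bash
cat > h.py <<'E'
import numpy as np,cv2
def ray(c,uv,z):
    d=c["R"].T@np.array([(uv[0]-c["cx"])/c["fx"],(uv[1]-c["cy"])/c["fy"],1]);o=-c["R"].T@c["t"]
    return o+d*(z-o[2])/d[2]
def proj(c,X):
    p=c["R"]@np.asarray(X,float)+c["t"];return np.array([c["fx"]*p[0]/p[2]+c["cx"],c["fy"]*p[1]/p[2]+c["cy"]])
E
python3 - <<'E'
from cell import eyes
from h import *
c=eyes.calibration("top")
for n,uv,z in [("dial",(382,221),.049),("bartop",(383,221),.083),("cap",(314,267),.13),("dropper",(340,163),.07),("beaker",(429,136),.08)]:print(n,ray(c,uv,z))
im=cv2.imread("pics/top.png")[190:255,345:420]
cv2.imwrite("pics/c.png",cv2.resize(im,None,fx=8,fy=8,interpolation=cv2.INTER_CUBIC))
E
```

```text
dial [0.59555104 0.01981804 0.049     ]
bartop [0.59241866 0.02170561 0.083     ]
cap [0.50500883 0.1596046  0.13      ]
dropper [0.71287264 0.1023647  0.07      ]
beaker [ 0.75996389 -0.07590763  0.08      ]
```

View pics/c.png

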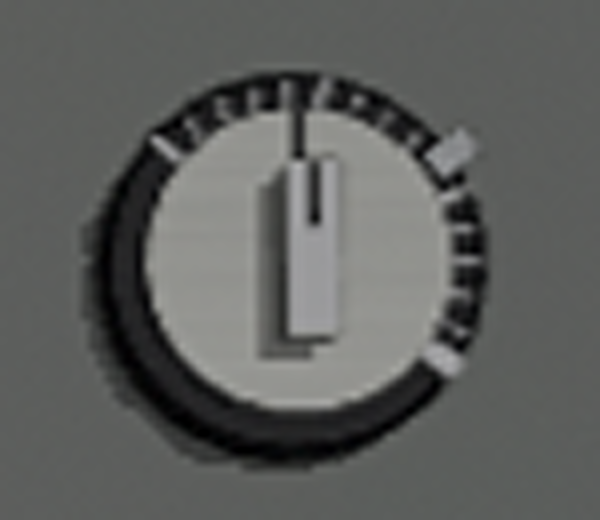

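Call:
{"name": "step_arm", "arguments": {"increments": [[[-0.024, 0.037, 0], [0, 0, 0]], [[-0.024, 0.037, 0], [0, 0, 0]], [[-0.024, 0.037, 0], [0, 0, 0]], [[-0.024, 0.037, 0], [0, 0, 0]], [[-0.024, 0.037, 0], [0, 0, 0]], [[-0.024, 0.037, 0], [0, 0, 0]], [[-0.024, 0.037, 0], [0, 0, 0]], [[-0.024, 0.037, 0], [0, 0, 0]], [[-0.024, 0.037, 0], [0, 0, 0]], [[-0.024, 0.037, 0], [0, 0, 0]], [[-0.024, 0.037, 0], [0, 0, 0]], [[-0.024, 0.037, 0], [0, 0, 0]], [[-0.024, 0.037, 0], [0, 0, 0]], [[-0.025, 0.04, 0], [0, 0, 0]], [[0, 0, 0], [0, 0, -0.157]], [[0, 0, 0], [0, 0, -0.157]], [[0, 0, 0], [0, 0, -0.157]], [[0, 0, 0], [0, 0, 0]], [[0, 0, 0], [0, 0, 0]]], "gripper": 100}}

```text
t: 2.48
eef_pos: [0.5948, 0.0204, 0.2311]
ee_rot: [-180.0, -0.0, 89.8]
force: [0.5, 0.6, -0.2]
opening: 0.999
```

```bash
python3 - <<'E'
from cell import status, eyes
from h import *
o=status.get_obs();print(o["q"],o["eef_pos"],o["ee_rot"],o["force"])
c=eyes.calibration("wrist");a=eyes.camera("wrist")
print(c, proj(c,[.594,.021,.049]))
import pickle;pickle.dump(c,open("w1.pkl","wb"))
cv2.imwrite("pics/w1.png",a[:,:,::-1])
E
```

```text
[-20.66571601  15.29843894  17.38168935  89.41165618  -4.66300979
  76.02165366  87.07607561] [0.59483781 0.02035388 0.23111187] [-1.79980628e+02 -2.49906062e-03  8.98105087e+01] [ 0.46257813  0.59608137 -0.21226322]
{'fx': 337.97222979768134, 'fy': 337.97222979768134, 'cx': 319.1635926578157, 'cy': 239.3257830668892, 'R': array([[ 4.82306598e-03,  9.99988366e-01,  7.66134215e-05],
       [ 9.49416575e-01, -4.60320785e-03,  3.13985633e-01],
       [ 3.13982333e-01, -1.44163537e-03, -9.49427731e-01]]), 't': array([-0.02322094, -0.60493569,  0.19474756])} [319.81739629 213.38103495]
```

View pics/w1.png

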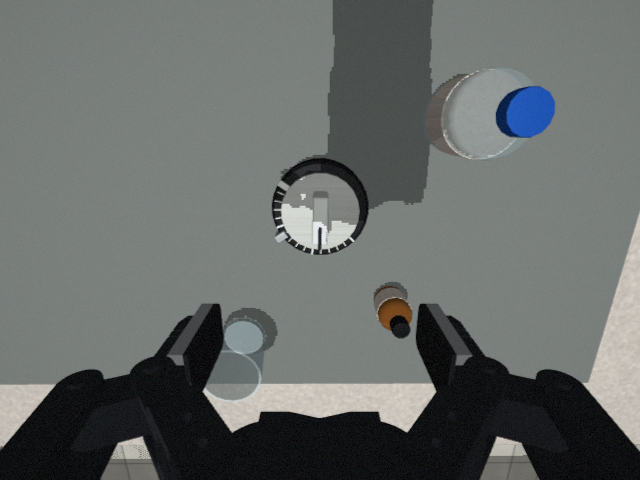

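Call:
{"name": "step_arm", "arguments": {"increments": [[[0, 0, 0.035], [0, 0, 0]], [[0, 0, 0.035], [0, 0, 0]], [[0, 0, 0.03], [0, 0, 0]], [[0, 0, 0], [0, 0, 0]], [[0, 0, 0], [0, 0, 0]], [[0, 0, 0], [0, 0, 0]]]}}

```text
t: 3.28
eef_pos: [0.5959, 0.0205, 0.1329]
ee_rot: [179.9, -0.0, 90.0]
force: [0.6, -0.7, -0.1]
opening: 1.004
```

```bash
python3 - <<'E'
from cell import status, eyes
from h import *
import pickle
o=status.get_obs();print(o["eef_pos"],o["ee_rot"],o["force"])
c=eyes.calibration("wrist");a=eyes.camera("wrist")[:,:,::-1].copy()
pickle.dump((c,a,o),open("w2.pkl","wb"))
cv2.imwrite("pics/w2.png",cv2.resize(a[160:340,220:420],None,fx=4,fy=4,interpolation=cv2.INTER_CUBIC)[:600])
g=cv2.imread("pics/side.png");s=eyes.calibration("side");p=proj(s,[.594,.021,.05]);print(p)
E
```

```text
[0.59585189 0.02045859 0.13292095] [ 1.79860848e+02 -2.89973649e-02  8.99876319e+01] [ 0.57062216 -0.68395045 -0.09168662]
[357.46270799 295.89752751]
```

View pics/w2.png

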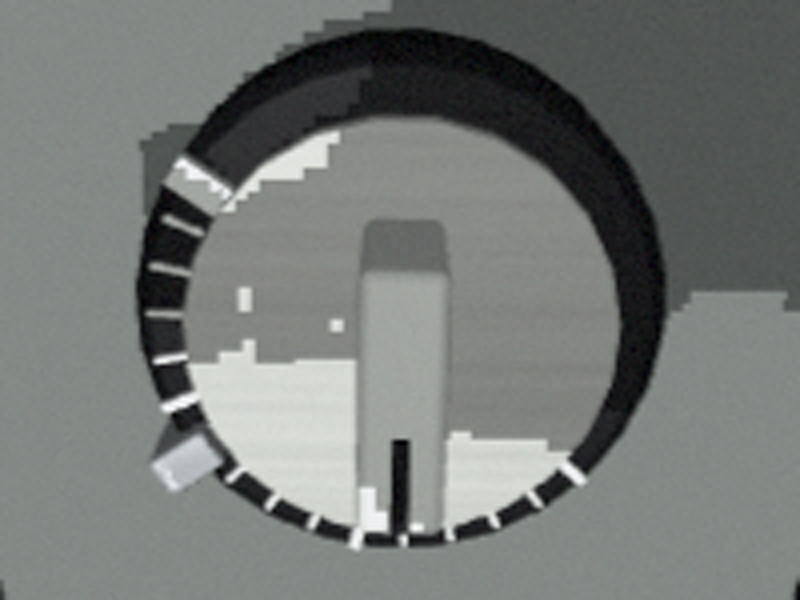

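```bash
python3 - <<'E'
from h import *
import pickle
c,a,o=pickle.load(open("w2.pkl","rb"))
P=lambda u,v,z:ray(c,(u/4+220,v/4+160),z)
for n,u,v,z in [("discL",185,325,.049),("discR",621,325,.049),("discTop",403,115,.049),("barTL",363,270,.083),("barTR",447,270,.083),("barlineEnd",400,440,.083),("barlineout",399,520,.083),
 ("zero",572,472,.043),("topm",205,187,.045),("tabmid",187,456,.045),("barBL",357,500,.083),("barBR",442,500,.083)]:
  print(n,P(u,v,z)[:2].round(4))
# least-squares centre from disc edge points
pts=np.array([P(u,v,.049)[:2] for u,v in [(185,325),(621,325),(403,115),(250,175),(560,175),(192,270),(613,260)]])
A=np.c_[2*pts,np.ones(len(pts))];s=np.linalg.lstsq(A,(pts**2).sum(1),rcond=None)[0]
ctr=s[:2];print("ctr",ctr,"r",np.sqrt(s[2]+ctr@ctr))
for n,u,v,z in [("zero",572,472,.043),("topm",205,187,.045),("tab",187,456,.045)]:
  d=P(u,v,z)[:2]-ctr;print(n,np.degrees(np.arctan2(d[1],d[0])),np.hypot(*d))
E
```

```text
discL [ 0.5912 -0.0171]
discR [0.5913 0.0604]
discTop [0.5538 0.0216]
barTL [0.571  0.0155]
barTR [0.5711 0.028 ]
barlineEnd [0.5986 0.021 ]
barlineout [0.6124 0.0208]
zero [0.6228 0.0536]
topm [ 0.5671 -0.013 ]
tabmid [ 0.6184 -0.0187]
barBL [0.6089 0.0142]
barBR [0.6089 0.0276]
ctr [0.59249993 0.02173084] r 0.03881298655021605
zero 46.50455552285363 0.04396104864257028
topm -126.21836701483977 0.04302333574807046
tab -57.37241264062925 0.04804859695407567
```

Call:
{"name": "step_arm", "arguments": {"increments": [[[0.001, -0.003, 0], [0, 0, 0.019]], [[0, 0, 0.02], [0, 0, 0]], [[0, 0, 0.02], [0, 0, 0]], [[0, 0, 0.02], [0, 0, 0]], [[0, 0, 0.012], [0, 0, 0]], [[0, 0, 0], [0, 0, 0]], [[0, 0, 0], [0, 0, 0]], [[0, 0, 0], [0, 0, 0]], [[0, 0, 0], [0, 0, 0]]], "gripper": 40}}

```text
t: 4.45
eef_pos: [0.5922, 0.0214, 0.0598]
ee_rot: [180.0, -0.0, 88.9]
force: [0.2, -0.1, -0.7]
opening: 0.396
```

```bash
python3 - <<'E'
from cell import status, eyes
from h import *
a=eyes.camera("wrist")[:,:,::-1]
cv2.imwrite("pics/w3.png",a)
E
```

```text
(no output)
```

View pics/w3.png

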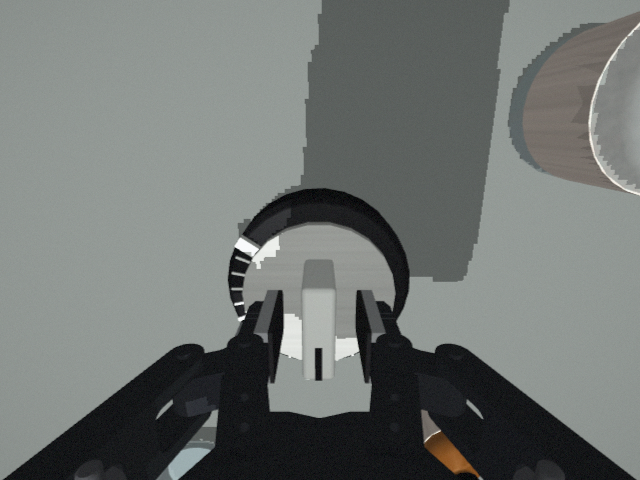

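The picture shows the bar (cols 303–335) centred between the pads (282 and 357), so I lower the gripper and close it.

Call:
{"name": "step_arm", "arguments": {"increments": [[[0, 0.0005, 0.0035], [0, 0, 0]], [[0, 0, 0.003], [0, 0, 0]], [[0, 0, 0], [0, 0, 0]], [[0, 0, 0], [0, 0, 0]]]}}

```text
t: 5.0
eef_pos: [0.5925, 0.0213, 0.0528]
ee_rot: [-180.0, -0.0, 88.9]
force: [0.1, 0.5, -0.4]
opening: 0.398
```

Call:
{"name": "step_arm", "arguments": {"increments": [[[0, 0, 0], [0, 0, 0]], [[0, 0, 0], [0, 0, 0]], [[0, 0, 0], [0, 0, 0]], [[0, 0, 0], [0, 0, 0]], [[0, 0, 0], [0, 0, 0]], [[0, 0, 0], [0, 0, 0]]], "gripper": 0}}

```text
t: 5.75
eef_pos: [0.5926, 0.0213, 0.053]
ee_rot: [180.0, -0.0, 88.9]
force: [-2.0, -0.6, 5.6]
opening: 0.152
```

Call:
{"name": "step_arm", "arguments": {"increments": [[[0, 0, 0.001], [0, 0, 0]], [[0, 0, 0], [0, 0, 0]], [[0, 0, 0], [0, 0, 0]]]}}

```text
t: 6.12
eef_pos: [0.5927, 0.0213, 0.0529]
ee_rot: [180.0, -0.0, 88.9]
force: [-6.3, -2.1, 15.7]
opening: 0.151
```

Call:
{"name": "step_arm", "arguments": {"increments": [[[0, -0.0006, 0.0002], [0, 0, 0]], [[0, 0, 0], [0, 0, 0]], [[0, 0, 0], [0, 0, 0]]]}}

```text
t: 6.5
eef_pos: [0.5926, 0.0213, 0.0529]
ee_rot: [179.9, -0.0, 88.9]
force: [-4.1, -1.0, 14.7]
opening: 0.148
```

Call:
{"name": "step_arm", "arguments": {"increments": [[[0, -0.0004, 0.0003], [0, 0, 0.05]], [[0, 0, 0], [0, 0, 0.05]], [[0, 0, 0], [0, 0, 0.05]], [[0, 0, 0], [0, 0, 0.05]], [[0, 0, 0], [0, 0, 0]]]}}

```text
t: 7.12
eef_pos: [0.5926, 0.0215, 0.0529]
ee_rot: [179.9, -0.1, 77.4]
force: [-2.4, -0.7, 15.3]
opening: 0.154
```

Call:
{"name": "step_arm", "arguments": {"increments": [[[0, 0, 0], [0, 0, 0.07]], [[0, 0, 0], [0, 0, 0.07]], [[0, 0, 0], [0, 0, 0.07]], [[0, 0, 0], [0, 0, 0.07]], [[0, 0, 0], [0, 0, 0.07]], [[0, 0, 0], [0, 0, 0.07]], [[0, 0, 0], [0, 0, 0.07]], [[0, 0, 0], [0, 0, 0.07]]]}}

```text
t: 8.12
eef_pos: [0.5929, 0.022, 0.0529]
ee_rot: [179.9, -0.2, 45.3]
force: [-1.0, -0.0, 14.5]
opening: 0.152
```

```bash
python3 - <<'E'
from cell import status, eyes
from h import *
o=status.get_obs();print(o["eef_pos"],o["ee_rot"],o["force"],o["torque"])
a=eyes.camera("wrist")[:,:,::-1]
b=eyes.camera("top")[:,:,::-1][185:260,340:425]
cv2.imwrite("pics/w4.png",np.hstack([a[150:450,120:520],cv2.resize(b,(340,300),interpolation=cv2.INTER_CUBIC)]))
E
```

```text
[0.59292181 0.02201489 0.05293102] [ 1.79911789e+02 -1.69881017e-01  4.52972879e+01] [-1.01199255 -0.04894248 14.51430693] [0.11990189 0.31316807 0.27802786]
```

View pics/w4.png

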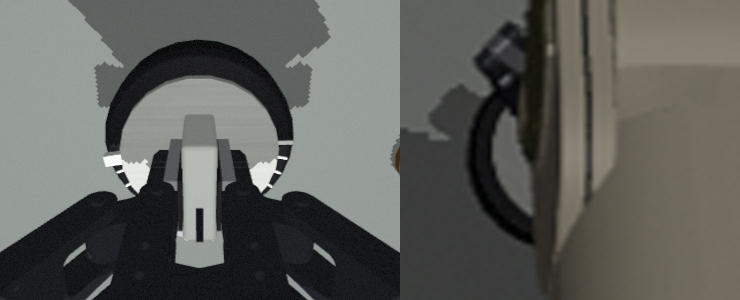

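The dial follows the gripper. Next I check that the case has not turned.

```bash
cat >> h.py <<'E'
def ang(c,uv,z,ctr):
    d=ray(c,uv,z)[:2]-np.array(ctr);return np.degrees(np.arctan2(d[1],d[0])).round(1),np.hypot(*d).round(4)
E
python3 - <<'E'
from cell import eyes
from h import *
c=eyes.calibration("wrist")
print(ang(c,(232,309.5),.045,(.5928,.0215)),ang(c,(405,293),.043,(.5928,.0215)))
E
```

```text
(np.float64(-127.1), np.float64(0.0448)) (np.float64(48.0), np.float64(0.0433))
```

Call:
{"name": "step_arm", "arguments": {"increments": [[[0, 0, 0], [0, 0, 0.08]], [[0, 0, 0], [0, 0, 0.08]], [[0, 0, 0], [0, 0, 0.08]], [[0, 0, 0], [0, 0, 0.08]], [[0, 0, 0], [0, 0, 0.08]], [[0, 0, 0], [0, 0, 0.08]], [[0, 0, 0], [0, 0, 0.08]], [[0, 0, 0], [0, 0, 0.08]], [[0, 0, 0], [0, 0, 0.08]], [[0, 0, 0], [0, 0, 0.08]]]}}

```text
t: 9.48
eef_pos: [0.5937, 0.0224, 0.053]
ee_rot: [-179.9, -0.3, -0.5]
force: [3.1, 0.7, 12.0]
opening: 0.154
```

Call:
{"name": "step_arm", "arguments": {"increments": [[[0.0005, 0, 0.0003], [0, 0, 0.08]], [[0, 0, 0], [0, 0, 0.08]], [[0, 0, 0], [0, 0, 0.08]], [[0, 0, 0], [0, 0, 0.08]], [[0, 0, 0], [0, 0, 0.08]], [[0, 0, 0], [0, 0, 0.08]]]}}

```text
t: 10.22
eef_pos: [0.5943, 0.0222, 0.0529]
ee_rot: [-179.8, -0.2, -28.0]
force: [1.8, 1.1, 14.6]
opening: 0.155
```

Call:
{"name": "step_arm", "arguments": {"increments": [[[0, 0, 0], [0, 0, 0.072]], [[0, 0, 0], [0, 0, 0.072]], [[0, 0, 0], [0, 0, 0.072]], [[0, 0, 0], [0, 0, 0.072]], [[0, 0, 0], [0, 0, 0.072]], [[0, 0, 0], [0, 0, 0]]]}}

```text
t: 10.98
eef_pos: [0.5946, 0.0219, 0.0529]
ee_rot: [-179.7, -0.2, -48.6]
force: [2.8, -0.1, 14.4]
opening: 0.156
```

```bash
python3 - <<'E'
from cell import status, eyes
from h import *
o=status.get_obs();print(o["eef_pos"],o["ee_rot"],o["force"],o["torque"])
c=eyes.calibration("wrist");a=eyes.camera("wrist")[:,:,::-1].copy()
import pickle;pickle.dump(c,open("w5.pkl","wb"))
cv2.imwrite("pics/w5.png",cv2.resize(a[170:420,170:470],None,fx=2.4,fy=2.4,interpolation=cv2.INTER_CUBIC))
E
```

```text
[0.59456295 0.02190354 0.05293455] [-1.79735721e+02 -1.74328670e-01 -4.86116802e+01] [ 2.76153697 -0.05291125 14.36998879] [ 0.1002341  -0.49332001 -0.19089472]
```

View pics/w5.png

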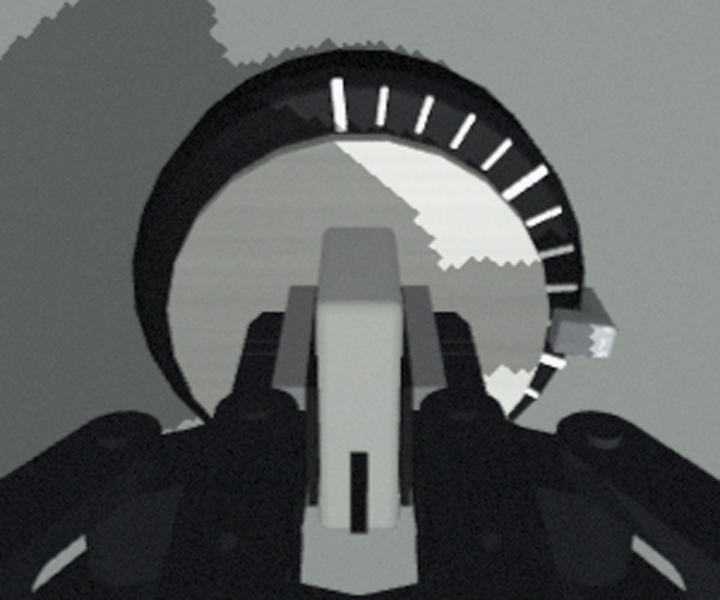

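```bash
python3 - <<'E'
from h import *
import pickle
c=pickle.load(open("w5.pkl","rb"))
Q=lambda u,v:(u/2.4+170,v/2.4+170)
pts=np.array([ray(c,Q(u,v),.049)[:2] for u,v in [(167,310),(549,300),(350,138),(230,185),(490,190),(195,215),(535,250)]])
A=np.c_[2*pts,np.ones(len(pts))];s=np.linalg.lstsq(A,(pts**2).sum(1),rcond=None)[0];ctr=s[:2]
print("ctr",ctr,np.sqrt(s[2]+ctr@ctr))
for n,p,z in [("zero",(339,105),.043),("tab",(583,338),.045),("5th tick",(525,183),.043)]:print(n,ang(c,Q(*p),z,ctr))
b=[ray(c,Q(u,v),.083)[:2] for u,v in [(318,302),(401,302),(318,525),(400,525),(358,455),(359,530)]]
for i,j in((0,2),(1,3),(4,5)):d=b[j]-b[i];print(np.degrees(np.arctan2(d[1],d[0])),np.linalg.norm(d))
E
```

```text
ctr [0.59208253 0.02107464] 0.038972931608437164
zero (np.float64(45.8), np.float64(0.0443))
tab (np.float64(-55.8), np.float64(0.0483))
5th tick (np.float64(-9.0), np.float64(0.0439))
-139.57037613819494 0.04276232443310543
-137.99272372071383 0.04278170269418549
-138.05606195944208 0.0154161548359218
```

```bash
python3 - <<'E'
from h import *
import pickle
c=pickle.load(open("w5.pkl","rb"));Q=lambda u,v:(u/2.4+170,v/2.4+170);k=(.5921,.0211)
for n,p,z in [("8",(562,288),.043),("10",(553,361),.043),("11",(531,394),.043),("tab",(583,338),.045),("tabin",(556,334),.045)]:print(n,ang(c,Q(*p),z,k))
c=pickle.load(open("w2.pkl","rb"))[0];Q=lambda u,v:(u/4+220,v/4+160);k=(.5925,.0217)
for n,p,z in [("7",(271,503),.043),("8",(235,475),.043),("10",(180,402),.043),("11",(170,358),.043),("tab",(187,456),.045),("tabin",(209,447),.045)]:print(n,ang(c,Q(*p),z,k))
E
```

```text
8 (np.float64(-42.5), np.float64(0.0433))
10 (np.float64(-65.5), np.float64(0.0444))
11 (np.float64(-77.5), np.float64(0.0437))
tab (np.float64(-55.9), np.float64(0.0483))
tabin (np.float64(-55.6), np.float64(0.0424))
7 (np.float64(-34.6), np.float64(0.0445))
8 (np.float64(-46.0), np.float64(0.0443))
10 (np.float64(-69.1), np.float64(0.0444))
11 (np.float64(-80.6), np.float64(0.0435))
tab (np.float64(-57.4), np.float64(0.048))
tabin (np.float64(-56.4), np.float64(0.0435))
```

Call:
{"name": "step_arm", "arguments": {"increments": [[[0, 0, 0], [0, 0, -0.04]], [[0, 0, 0], [0, 0, -0.08]], [[0, 0, 0], [0, 0, -0.08]], [[0, 0, 0], [0, 0, -0.08]], [[0, 0, 0], [0, 0, -0.08]], [[0, 0, 0], [0, 0, -0.08]], [[0, 0, 0], [0, 0, -0.08]], [[0, 0, 0], [0, 0, -0.08]]]}}

```text
t: 12.02
eef_pos: [0.594, 0.0223, 0.0529]
ee_rot: [-179.8, -0.2, -14.0]
force: [-0.6, 1.8, 15.2]
opening: 0.152
```

Now 0.78 rad more (about 79° back in all), then a look.

Call:
{"name": "step_arm", "arguments": {"increments": [[[0, 0, 0], [0, 0, -0.08]], [[0, 0, 0], [0, 0, -0.08]], [[0, 0, 0], [0, 0, -0.08]], [[0, 0, 0], [0, 0, -0.08]], [[0, 0, 0], [0, 0, -0.08]], [[0, 0, 0], [0, 0, -0.08]], [[0, 0, 0], [0, 0, -0.08]], [[0, 0, 0], [0, 0, -0.08]], [[0, 0, 0], [0, 0, -0.08]], [[0, 0, 0], [0, 0, -0.06]], [[0, 0, 0], [0, 0, 0]]]}}

```text
t: 13.4
eef_pos: [0.5932, 0.0222, 0.0529]
ee_rot: [-180.0, -0.2, 30.6]
force: [-4.3, 1.1, 18.3]
opening: 0.156
```

```bash
python3 - <<'E'
from cell import status, eyes
from h import *
o=status.get_obs();print(o["eef_pos"],o["ee_rot"],o["force"],o["torque"])
c=eyes.calibration("wrist");a=eyes.camera("wrist")[:,:,::-1].copy()
import pickle;pickle.dump(c,open("w6.pkl","wb"))
b=eyes.camera("side")[:,:,::-1][260:335,310:405]
cv2.imwrite("pics/w6.png",np.hstack([cv2.resize(a[190:440,220:420],(400,500),interpolation=cv2.INTER_CUBIC),cv2.resize(b,(400,500),interpolation=cv2.INTER_CUBIC)]))
E
```

```text
[0.59323238 0.02217925 0.05291484] [-179.99487596   -0.18563703   30.55817363] [-4.30094371  1.06478669 18.31762145] [0.28081778 1.00170308 0.12552523]
```

View pics/w6.png

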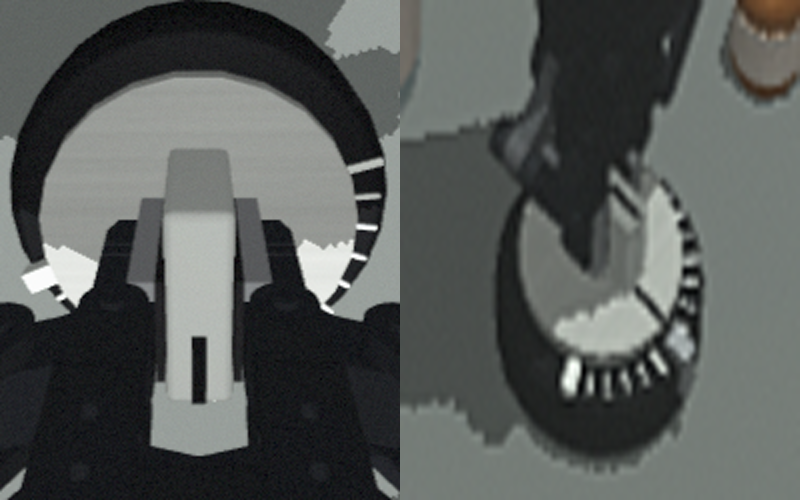

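```bash
python3 - <<'E'
from cell import eyes
from h import *
c=eyes.calibration("side");Q=lambda u,v:(310+(u-400)*95/400,260+v*75/500)
# disc edge points for centre
pts=np.array([ray(c,Q(u,v),.049)[:2] for u,v in [(521,215),(540,300),(560,328),(600,355),(664,322),(683,265),(676,215)]])
A=np.c_[2*pts,np.ones(len(pts))];s=np.linalg.lstsq(A,(pts**2).sum(1),rcond=None)[0];k=s[:2];print(k,np.sqrt(s[2]+k@k))
for k in (k,(.5925,.0215)):
  for n,p,z in [("pt",(658,323),.049),("ptin",(640,292),.049),("tab",(682,340),.045),("t10",(657,362),.043),("top",(571,377),.045)]:print(n,ang(c,Q(*p),z,k))
p,q=ray(c,Q(658,323),.049),ray(c,Q(640,292),.049);d=p-q;print("line dir",np.degrees(np.arctan2(d[1],d[0])))
im=eyes.camera("side")[:,:,::-1][280:325,325:400]
cv2.imwrite("pics/s2.png",cv2.resize(im,(800,480),interpolation=cv2.INTER_LANCZOS4))
E
```

```text
[0.59481819 0.01908704] 0.03828627489936074
pt (np.float64(-64.6), np.float64(0.0376))
ptin (np.float64(-61.1), np.float64(0.024))
tab (np.float64(-57.0), np.float64(0.0478))
t10 (np.float64(-73.4), np.float64(0.045))
top (np.float64(-125.4), np.float64(0.0477))
pt (np.float64(-63.1), np.float64(0.0408))
ptin (np.float64(-59.3), np.float64(0.0272))
tab (np.float64(-56.3), np.float64(0.0511))
t10 (np.float64(-71.5), np.float64(0.048))
top (np.float64(-121.5), np.float64(0.0485))
line dir -70.86127126035154
```

View pics/s2.png

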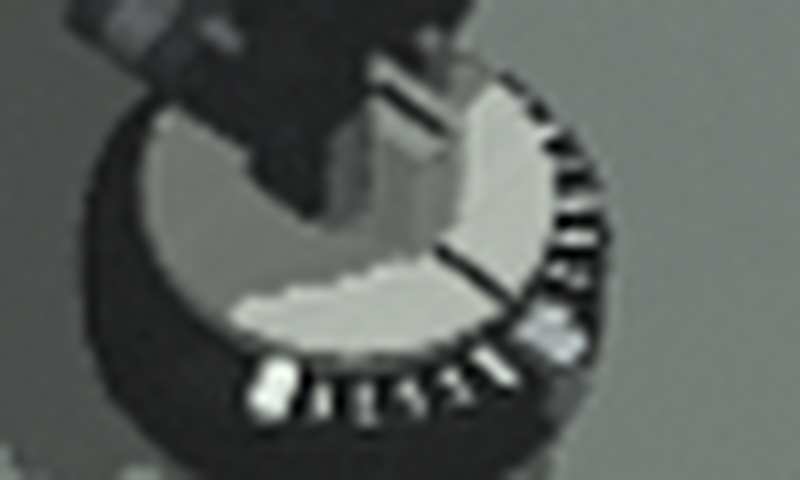

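Call:
{"name": "step_arm", "arguments": {"increments": [[[0, 0, 0], [0, 0, -0.035]], [[0, 0, 0], [0, 0, -0.03]], [[0, 0, 0], [0, 0, 0]], [[0, 0, 0], [0, 0, 0]]]}}

```text
t: 14.05
eef_pos: [0.5932, 0.0221, 0.0529]
ee_rot: [180.0, -0.2, 34.2]
force: [-4.8, 1.5, 18.8]
opening: 0.156
```

Call:
{"name": "step_arm", "arguments": {"increments": [[[0, 0, -0.001], [0, 0, 0]], [[0, 0, 0], [0, 0, 0]]]}}

```text
t: 14.3
eef_pos: [0.5931, 0.0221, 0.053]
ee_rot: [180.0, -0.2, 34.2]
force: [0.0, 1.2, 10.1]
opening: 0.15
```

Call:
{"name": "step_arm", "arguments": {"increments": [[[0, 0, 0], [0, 0, 0]], [[0, 0, 0], [0, 0, 0]], [[0, 0, 0], [0, 0, 0]], [[0, 0, 0], [0, 0, 0]], [[0, 0, -0.02], [0, 0, 0]], [[0, 0, -0.03], [0, 0, 0]], [[0, 0, -0.03], [0, 0, 0]], [[0, 0, 0], [0, 0, 0]], [[0, 0, 0], [0, 0, 0]], [[0, 0, 0], [0, 0, 0]]], "gripper": 45}}

```text
t: 15.55
eef_pos: [0.5915, 0.0214, 0.1314]
ee_rot: [-180.0, 0.1, 34.2]
force: [0.5, 0.7, 0.6]
opening: 0.451
```

```bash
python3 - <<'E'
from cell import status, eyes
from h import *
o=status.get_obs();print(o["eef_pos"],o["ee_rot"],o["force"])
c=eyes.calibration("wrist");a=eyes.camera("wrist")[:,:,::-1].copy()
import pickle;pickle.dump(c,open("w7.pkl","wb"))
cv2.imwrite("pics/w7.png",cv2.resize(a[160:340,220:420],None,fx=4,fy=4,interpolation=cv2.INTER_CUBIC)[:600])
cv2.imwrite("pics/w7f.png",a)
E
```

```text
[0.59147242 0.02139929 0.13140948] [-1.79968307e+02  5.93734151e-02  3.42078038e+01] [0.54336113 0.73438843 0.62401502]
```

View pics/w7.png

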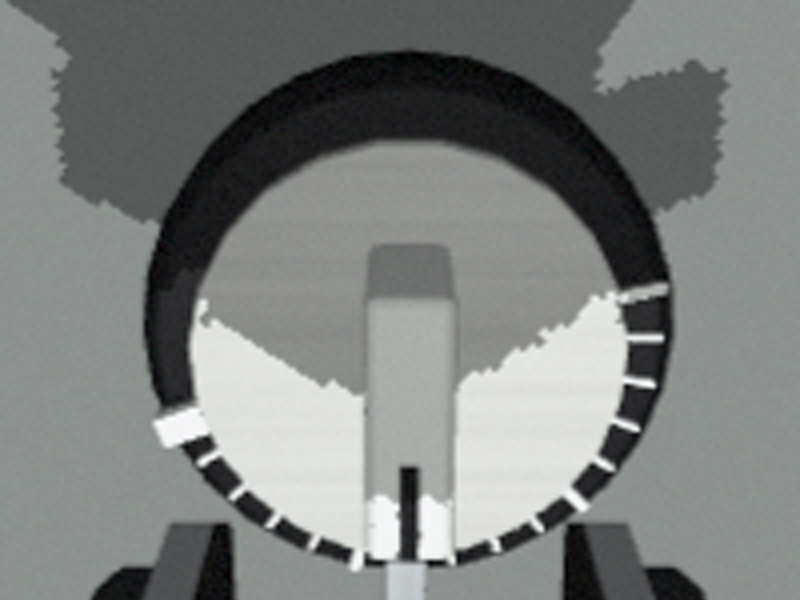

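```bash
python3 - <<'E'
from h import *
import pickle
c=pickle.load(open("w7.pkl","rb"));Q=lambda u,v:(u/4+220,v/4+160)
pts=np.array([ray(c,Q(u,v),.049)[:2] for u,v in [(190,345),(629,345),(408,140),(255,215),(565,215),(198,300),(620,295)]])
A=np.c_[2*pts,np.ones(len(pts))];s=np.linalg.lstsq(A,(pts**2).sum(1),rcond=None)[0];k=s[:2];print(k,np.sqrt(s[2]+k@k))
for n,p,z in [("zero",(643,293),.043),("top",(182,427),.045),("tab",(405.5,580),.045),("t8",(451,560),.043),("t10",(357,559),.043)]:print(n,ang(c,Q(*p),z,k))
b=[ray(c,Q(u,v),.083)[:2] for u,v in [(366,298),(457,298),(366,555),(455,555),(409,467),(408,555)]]
for i,j in((0,2),(1,3),(4,5)):d=b[j]-b[i];print(np.degrees(np.arctan2(d[1],d[0])))
print(ang(c,Q(408,550),.083,k), np.mean(b[:2],0))
E
```

```text
[0.59369564 0.02058928] 0.03881169339563654
zero (np.float64(48.8), np.float64(0.0434))
top (np.float64(-127.1), np.float64(0.0442))
tab (np.float64(-56.6), np.float64(0.0459))
t8 (np.float64(-45.1), np.float64(0.0435))
t10 (np.float64(-69.0), np.float64(0.0436))
-56.28670302562906
-55.50340108122234
-56.31122839873251
(np.float64(-57.3), np.float64(0.0193)) [0.580936   0.03931777]
```

Call:
{"name": "step_arm", "arguments": {"increments": [[[0, 0, -0.04], [0, 0, 0]], [[0, 0, -0.04], [0, 0, 0]], [[0, 0, -0.04], [0, 0, 0]], [[0, 0, 0], [0, 0, 0]], [[0, 0, 0], [0, 0, 0]], [[0, 0, 0], [0, 0, 0]], [[0, 0, 0], [0, 0, 0]]]}}

```text
t: 16.48
eef_pos: [0.5916, 0.0214, 0.2511]
ee_rot: [-180.0, 0.1, 34.2]
force: [1.0, -0.3, -0.4]
opening: 0.451
```

```bash
python3 - <<'E'
from cell import status, eyes
import cv2
im=eyes.camera("side")[:,:,::-1][270:330,315:400]
cv2.imwrite("pics/s3.png",cv2.resize(im,(800,565),interpolation=cv2.INTER_LANCZOS4))
E
```

```text
(no output)
```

View pics/s3.png

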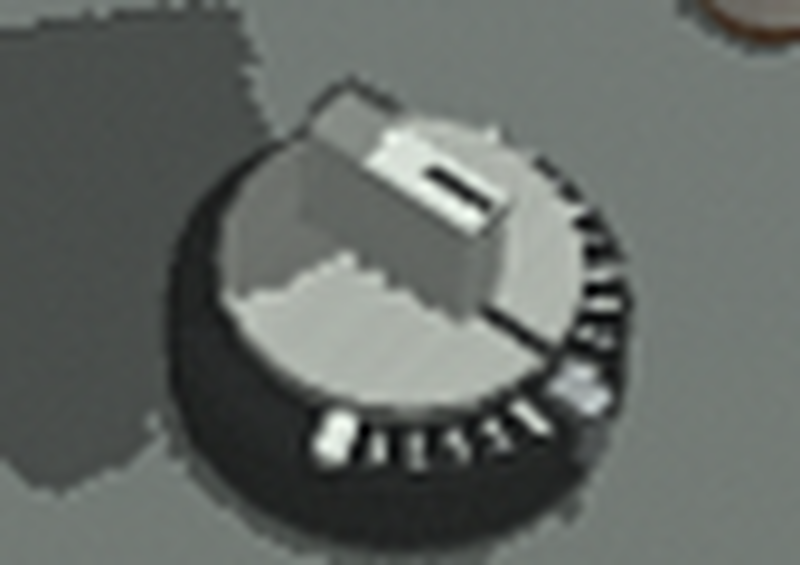

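The final side view shows the pointer line ending at (550,350) and running into the middle of the tab, whose inner edge is at about (560,372). The top mark, at (335,437), is well clear of it.

```bash
python3 -c "
from cell import sign_off
print(sign_off())"
```

```text
the job is handed in; nothing more can be done
None
```

The timer is set and handed in at about 16.5 s of the 72 s allowed. I gripped the bar and twisted the dial clockwise to about 3.22 rad, past the top mark at 3.0. I then turned it back to the tab, let go and lifted clear.

- **Pressing:** the downward force, read after each move, was 12–19 N during the twisting, so inside the one to two kilograms asked and well under four.
- **Pointer on tab:** after release, the wrist picture puts the pointer at −56.0° and the tab's middle at −56.6°. The tab is about ±5° wide. The last side view also shows the line running into the middle of the tab.
- **Timer's place:** the zero and top marks read within about 2° of their starting directions, and in opposite senses. The dial centre reads about 1.6 mm from its first value. Both are close to camera error, so a shift of 1–2 mm cannot be ruled out.
- **Disagreement:** just before the last correction, the side view suggested about 7° still to go and the wrist view about 3°. I turned 3.7°, and both views agreed afterwards.
- **Glassware and tab:** I kept clear of the glassware, and the tab kept its position against the neighbouring ticks.

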